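# Sweep the loose bottle caps into the bench tray

### The job

Sweep the three loose red screw caps across the bench with the fingers, in through the open side of the steel tray, until all three lie flat and completely inside it. Push them along gently: do not pick them up, lift them off the surface or squeeze them. Leave the yellow-lidded jar, the wash bottle, the beaker and the meter as they are.

Things in the scene. Friction and masses are not known exactly. Their poses are not given: they have to be found in the camera images.
- tray: fixed shallow steel tray with blue-edged walls, like a dustpan. Origin: centre of its floor, at bench level. Inside 170 mm wide (own x), 150 mm deep (own y); floor 2 mm thick; walls 3 mm thick, 33 mm high, on the +y, +x and -x sides. The -y side is open, with a full-width ramp from bench (own y -106 mm) to floor (-75 mm). Its mouth faces world -y, turned up to 0.3 rad either way
- cap_a: red plastic screw cap, closed face up: a disc 34 mm across, 18 mm high, about 11 to 22 g, lying loose and flat; it slides and stops where it is left. The three caps are alike and lie in any order between jar and tray, at least 60 mm apart centre to centre. Origin: centre of its underside
- cap_b: red plastic screw cap, closed face up: a disc 34 mm across, 18 mm high, about 11 to 22 g, lying loose and flat; it slides and stops where it is left. The three caps are alike and lie in any order between jar and tray, at least 60 mm apart centre to centre. Origin: centre of its underside
- cap_c: red plastic screw cap, closed face up: a disc 34 mm across, 18 mm high, about 11 to 22 g, lying loose and flat; it slides and stops where it is left. The three caps are alike and lie in any order between jar and tray, at least 60 mm apart centre to centre. Origin: centre of its underside
- jar: a small cream sample jar with a yellow lid, 44 mm across, 48 mm high, 60 g, standing loose to the right of the caps; leave it alone. Origin: centre of its underside
- wash_bottle: a white wash bottle with a red cap and a thin bent spout, body 76 mm across, 250 mm high overall, standing loose well to the right of the caps; leave it alone. Origin: centre of its underside
- beaker: a clear glass beaker, about 84 mm across, 105 mm high, standing loose well to the right of the caps; leave it alone. Origin: centre of its underside
- meter: a flat white hand-held meter with a dark screen, 78 x 180 x 30 mm (own x, y, z), lying loose beyond the caps; leave it alone. Origin: centre of its underside

How it is judged:
At the end, for the whole second after the job is handed in: All three caps lie flat and still on the tray floor, between its walls, each centre at least 12 mm behind the front edge of the floor (underside under 8 mm above the bench); jar, bottle, beaker and meter are upright and within 20 mm of where they began (y of cap_a in the frame of tray between -0.063 and 0.075 m and x of cap_a in the frame of tray between -0.085 and 0.085 m and height (world z) of each of cap_a, cap_b, cap_c below 0.008 m and linear speed of each of cap_a, cap_b, cap_c below 0.02 m/s and y of cap_b in the frame of tray between -0.063 and 0.075 m and x of cap_b in the frame of tray between -0.085 and 0.085 m and y of cap_c in the frame of tray between -0.063 and 0.075 m and x of cap_c in the frame of tray between -0.085 and 0.085 m and distance of each of jar, wash_bottle, beaker, meter from where it was at the start of the episode below 0.02 m and angle between each of jar, wash_bottle, beaker, meter's own z axis and vertical below 0.15 rad); the robot touches nothing.
It fails at once if a cap is lifted (its underside centre more than 10 mm above the bench) (height (world z) of any of cap_a, cap_b, cap_c above 0.01 m).
It fails at once if a cap is squeezed or pressed hard by the fingers (over 20 N) (contact force between the fingers and cap_a above 20 N or contact force between the fingers and cap_b above 20 N or contact force between the fingers and cap_c above 20 N).
It fails at once if a bystander is displaced by more than 20 mm or tipped (distance of any of jar, wash_bottle, beaker, meter from where it was at the start of the episode above 0.02 m or angle between any of jar, wash_bottle, beaker, meter's own z axis and vertical above 0.3 rad).
It also fails if it takes over 72 s, if anything falls off the work surface, if the arm or the gripper's body presses on something with over 40 N, if the wrist force passes 120 N, or if a joint passes its speed limit or range.

### The arm

A 6-joint arm with a two-finger parallel gripper is mounted at the origin on the work surface. World frame = base frame: x ahead of the robot, y to its left, z up, the work surface at z = 0. Lengths are in m, angles in rad, forces in N, time in s.
With the tool pointing down it reaches from about 0.375 to 0.9 m from the base axis. Payload 3.1 kg.
Tool frame: the origin (TCP) lies on the centre line of the jaws, within the pads' length; the fingertips stand 8 mm ahead of it and the grasp point (between the pads) lies 11 mm behind it; z points along the fingers, y is the line along which they close (so a half turn about z gives the same grasp; the last joint's range is limited). The gripper opens to 87 mm and grips with 3 to 60 N. Pads are 19 mm wide; open, the fingers measure 117 mm over their backs; the gripper's body (75 mm by 190 mm) begins 51 mm behind the grasp point.
Start: joints at [1.062, 0.527, 1.433, -0, 1.181, -0.178], TCP at [0.203, 0.591, 0.231] pointing down, gripper open.
Joint ranges: [-3.08, 3.08], [-0.75, 2.2], [0.22, 2.44], [-1.43, 4.57], [0, 2.65], [-2.85, 2.85]. Speed limits (rad/s): [2.79, 2.79, 3.14, 3.14, 3.14, 3.14].

### API

Orientations are given as a unit quaternion [x, y, z, w].
In Python, from rig import robot gives the robot as it stands. The module is installed in compiled form; this text tells all that it offers.
- The arm moves only by the tool send_rows, never from a script. Its argument "increments" is one flat list of numbers, 7 for each row, row after row: the turn, a rotation vector about the world's x, y, z in rad, then the shift along the world's x, y, z in cm, then the opening, from 0 (shut) to 1 (fully open). A call has 1 to 20 rows; each row shifts and turns the commanded pose from where the row before left it; what a row does not reach is not made up. A row lasts 1/12 s, in which the tool goes at most 41.7 mm and 7.16 degrees, less where a joint would pass 70% of its speed; a pose out of reach is approached as far as the arm can. A call is refused whole if a number of a shift passes 4.17 or a number of a turn 0.125, either way. A call with a gripper value outside its range is refused whole. The fingers move at their own pace and stop on an object; "newtons" is the grip in N (left out, the last holds). Time passes only in rows, so rows that do not move let the fingers close. It gives the time, the measured TCP pose, the force, the opening and the grip force at its end, in the units of the state.
- robot.get_obs(): the state, without advancing time (a new reading comes with each control period).
- robot.camera(name): name is "scene" or "top" or "wrist"; returns a dict with "image" (384x512x3 uint8, red, green, blue), "range_z" (384x512 float32, m along the optical axis (not along the pixel's ray), 0 where there is no reading), "fx", "fy", "cx", "cy" (pixels), "dist_coeffs" ([k1, k2, p1, p2, k3] as OpenCV has them; the pictures are not rectified), "R" (3x3) and "t" (3): a world point X has camera coordinates R X + t. Camera axes: x right, y down, z forward; pixel columns grow to the right and rows downward; lengths in m; the calibration is good to about 2 mm. A picture is of the moment at which its call begins.
- robot.hand_in(): hands the job in; it is judged then, once.
The state is a dict: "time": time; "q": joint angles; "joint_velocities": joint speeds; "joint_torque": joint torques, N m; "position": TCP position; "tool_rot": TCP orientation; "ft_force": force on the tool from outside, world axes, zero at the start; "moment": the same for the moment, N m; "grip_width": finger opening in m; "grip_force": force on a finger pad.
Only numpy, scipy, OpenCV 4.12 (cv2) and the standard library are available. Lean on these libraries where they do the work, as an engineer would, in place of code of your own. Each camera call takes 0.05 s, during which the arm holds its last target. There are 200 camera calls.

## Working session

There is one attempt and no reset: what is moved stays moved. The work goes in short steps, Python scripts to look and compute and a tool call to move; the robot and the scene stay as the last step left them, time stands still between calls to the robot, and variables do not carry over. Pictures are saved under pics/ and viewed, at most 10 in all, crops included, and the job is handed in when it is done.

Besides the shell and the picture viewer there is one more tool, called after "Call:" by a JSON object that holds its "fn" and its "kwargs", one argument or row to a line. send_rows: Moves the arm, as the interface text tells. Its arguments: {"type":"object","properties":{"increments":{"type":"array"},"newtons":{"type":"number"}},"required":["increments"]}

```bash
mkdir -p pics; cat > h.py <<'E'
import numpy as np, cv2
from rig import robot
def cam(n):
    c=robot.camera(n); c['K']=np.array([[c['fx'],0,c['cx']],[0,c['fy'],c['cy']],[0,0,1]]); return c
def save(c,f,s=1.5): cv2.imwrite('pics/'+f,cv2.resize(c['image'][:,:,::-1],None,fx=s,fy=s))
def onplane(c,uv,z):
    p=cv2.undistortPoints(np.array(uv,float).reshape(-1,1,2),c['K'],np.array(c['dist_coeffs'])).reshape(-1,2)
    R=np.array(c['R']);o=-R.T@np.array(c['t']); d=np.c_[p,np.ones(len(p))]@R
    return o+d*((z-o[2])/d[:,2])[:,None]
def caps(c,z=.018):
    h=cv2.cvtColor(c['image'],cv2.COLOR_RGB2HSV)
    m=(((h[...,0]<8)|(h[...,0]>172))&(h[...,1]>140)&(h[...,2]>60)).astype(np.uint8)
    n,_,s,ce=cv2.connectedComponentsWithStats(m)
    return [(s[i,4],ce[i].round(1),onplane(c,[ce[i]],z)[0].round(4)) for i in range(1,n) if s[i,4]>30]
E
python3 - <<'E'
from h import *
c=cam('top');save(c,'top1.png')
for k in caps(c):print(k)
s=cam('scene');save(s,'scene1.png')
print(robot.get_obs())
E
```

```text
(np.int32(135), array([277.8, 152.9]), array([ 0.6337, -0.1687,  0.018 ]))
(np.int32(133), array([230.2, 186.9]), array([ 0.5479, -0.0531,  0.018 ]))
(np.int32(138), array([290.8, 229.5]), array([ 0.4471, -0.2004,  0.018 ]))
(np.int32(261), array([390. , 294.7]), array([ 0.298 , -0.4338,  0.018 ]))
{'time': 0.1, 'q': array([ 1.06150193e+00,  5.28375658e-01,  1.43378605e+00, -3.39540321e-05,
        1.18140016e+00, -1.78490271e-01]), 'joint_velocities': array([ 0.00195527, -0.00183021, -0.00280912,  0.0003297 , -0.00074232,
        0.0013801 ]), 'joint_torque': array([-9.50474750e-04, -4.40989208e+01, -1.77151537e+01,  6.34275028e-02,
        5.33801015e-02, -4.48185403e-05]), 'position': array([0.20265445, 0.59054312, 0.22966419]), 'tool_rot': array([ 1.64642466e-01,  9.86352822e-01, -9.32251652e-04, -3.17183989e-04]), 'ft_force': array([ 0.18720587, -0.30824804,  0.51401943]), 'moment': array([-0.01066655, -0.00841561, -0.00947858]), 'grip_force': 0.0, 'grip_width': 0.08705295750535359}
```

View pics/top1.png

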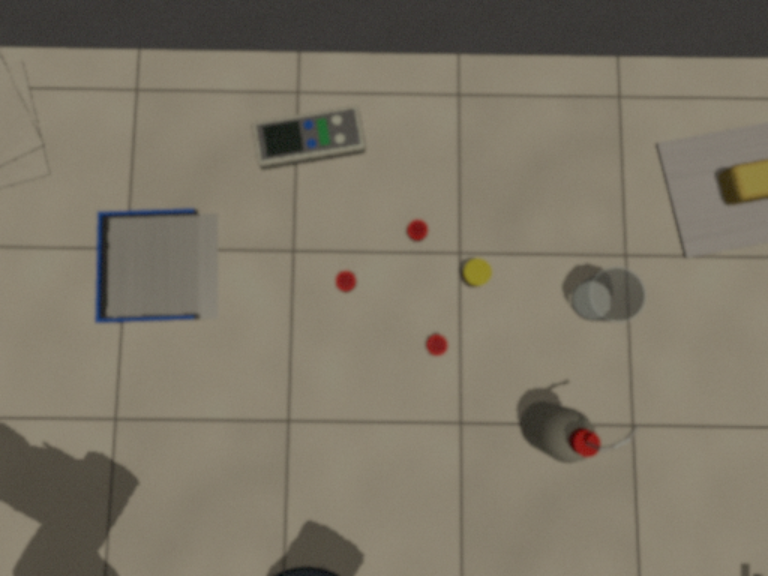

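View pics/scene1.png

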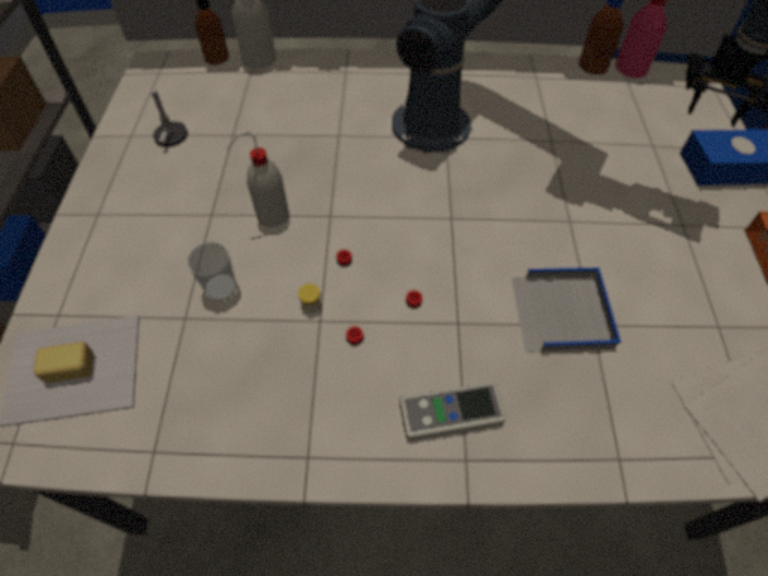

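The top view (x up, y left) shows caps at about (417,230), (346,281) and (437,344). The jar is at (477,271). The tray is at (97–217, 210–321) with its mouth to the right, towards -y. The scene view agrees.

```bash
python3 - <<'E'
from h import *
c=cam('top')
f=lambda p,z:print(onplane(c,np.array(p)/1.5,z).round(3).tolist())
f([(98,211),(97,321),(197,211),(197,319)],.033)  # outer wall tops
f([(217,214),(216,319)],0); f([(200,214),(199,318)],.002)
f([(477,271)],.048); f([(312,137)],.03); f([(257,123),(355,109),(364,150),(263,167)],.03)
i=c['image'][125:225,55:330,::-1]; cv2.imwrite('pics/crop.png',cv2.resize(i,None,fx=2.9,fy=2.9,interpolation=2))
E
```

```text
[[0.653, 0.346, 0.033], [0.476, 0.335, 0.033], [0.655, 0.187, 0.033], [0.481, 0.179, 0.033]]
[[0.659, 0.164, 0.0], [0.484, 0.157, 0.0]]
[[0.658, 0.192, 0.002], [0.485, 0.185, 0.002]]
[[0.562, -0.261, 0.048]]
[[0.783, 0.006, 0.03]]
[[0.806, 0.097, 0.03], [0.833, -0.064, 0.03], [0.763, -0.08, 0.03], [0.731, 0.084, 0.03]]
```

View pics/crop.png

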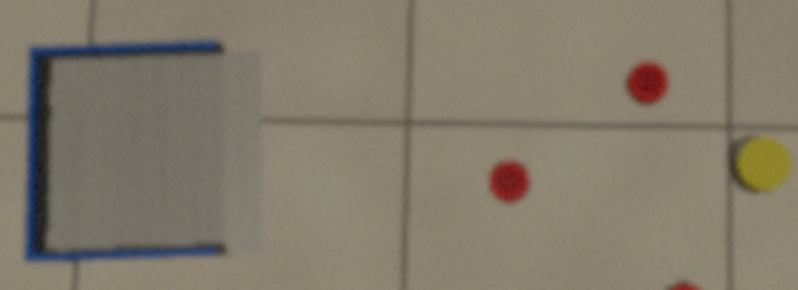

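The tray centre is at about (0.567, 0.262) with yaw of about 0.04. The inside spans x 0.481–0.652 and the floor's front edge is at y≈0.188. These fit the given sizes. I'll push each cap in the cradle formed by two slightly open fingers, taking the middle cap first.

Call:
{"fn": "send_rows", "kwargs": {
  "increments": [0,0,-0.062,1.725,-3.48,0,0.25,0,0,-0.062,1.725,-3.48,0,0.25,0,0,-0.062,1.725,-3.48,0,0.25,0,0,-0.062,1.725,-3.48,0,0.25,0,0,-0.062,1.725,-3.48,0,0.25,0,0,-0.062,1.725,-3.48,0,0.25,0,0,-0.062,1.725,-3.48,0,0.25,0,0,-0.062,1.725,-3.48,0,0.25,0,0,-0.062,1.725,-3.48,0,0.25,0,0,-0.062,1.725,-3.48,0,0.25,0,0,-0.062,1.725,-3.48,0,0.25,0,0,-0.062,1.725,-3.48,0,0.25,0,0,-0.062,1.725,-3.48,0,0.25,0,0,-0.062,1.725,-3.48,0,0.25,0,0,-0.062,1.725,-3.48,0,0.25,0,0,-0.062,1.725,-3.48,0,0.25,0,0,-0.062,1.725,-3.48,0,0.25,0,0,-0.062,1.725,-3.48,0,0.25,0,0,-0.062,1.725,-3.48,0,0.25,0,0,-0.062,1.725,-3.48,0,0.25]
}}

```text
time: 1.82
position: [0.5483, -0.1068, 0.2303]
tool_rot: [0.708, 0.706, -0.0, -0.0]
ft_force: [1.2, 0.1, -0.8]
grip_width: 0.0214
grip_force: 0.0
```

```bash
python3 - <<'E'
from h import *
c=cam('wrist');save(c,'w1.png')
for k in caps(c):print(k)
E
```

```text
(np.int32(521), array([255.5, 127.6]), array([ 0.5485, -0.0519,  0.018 ]))
(np.int32(483), array([313.8, 207.3]), array([ 0.6332, -0.1656,  0.018 ]))
(np.int32(457), array([189.4, 227. ]), array([ 0.4493, -0.1965,  0.018 ]))
```

View pics/w1.png

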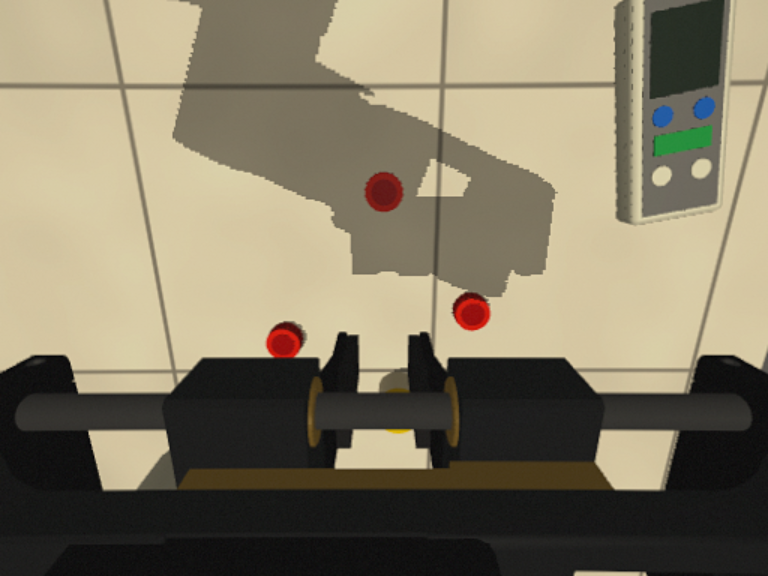

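Call:
{"fn": "send_rows", "kwargs": {
  "increments": [0,0,0,0,0,-3,0.25,0,0,0,0,0,-3,0.25,0,0,0,0,0,-3,0.25,0,0,0,0,0,-3,0.25,0,0,0,0,0,-3,0.25,0,0,0,0,0,-2,0.25,0,0,0,0,0,-2,0.25,0,0,0,0,0,-1.5,0.25,0,0,0,0,0,-1,0.25,0,0,0,0,0,0,0.25,0,0,0,0,0,0,0.25]
}}

```text
time: 2.78
position: [0.5478, -0.1047, 0.0153]
tool_rot: [0.707, 0.707, -0.0, -0.0]
ft_force: [0.6, -0.5, 0.3]
grip_width: 0.022
grip_force: 0.0
```

The wrist view shows the caps at (384,191), (472,312) and (284,341), matching the top camera within 4 mm. Next is the push of cap B.

Call:
{"fn": "send_rows", "kwargs": {
  "increments": [0,0,0,0.05,1,-0.1,0.25,0,0,0,0.05,1,0,0.25,0,0,0,0.05,0.7,0,0.25,0,0,0,0.05,0.7,0,0.25,0,0,0,0.05,0.7,0,0.25,0,0,0,0.05,1,0,0.25,0,0,0,0.05,1,0,0.25,0,0,0,0.05,1,0,0.25,0,0,0,0.05,1,0,0.25,0,0,0,0.05,1,0,0.25,0,0,0,0.05,1,0,0.25,0,0,0,0.05,1,0,0.25,0,0,0,0.05,1,0,0.25,0,0,0,0.05,1,0,0.25,0,0,0,0.05,1,0,0.25,0,0,0,0.05,1,0,0.25,0,0,0,0.05,1,0,0.25,0,0,0,0.05,1,0,0.25,0,0,0,0.05,1,0,0.25,0,0,0,0.05,1,0,0.25]
}}

```text
time: 4.45
position: [0.558, 0.0871, 0.0145]
tool_rot: [0.707, 0.707, -0.0, -0.0]
ft_force: [0.4, 0.4, 0.2]
grip_width: 0.0217
grip_force: 0.2
```

```bash
python3 - <<'E'
from h import *
c=cam('wrist');save(c,'w2.png')
for k in caps(c):print(k)
E
```

```text
(np.int32(2674), array([255. , 207.2]), array([0.5576, 0.1119, 0.018 ]))
```

View pics/w2.png

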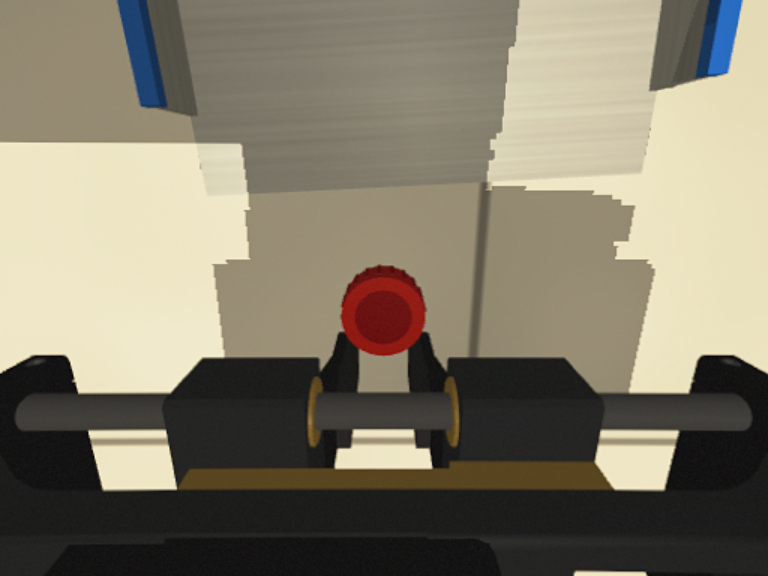

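The wrist view shows the cap at (384,315), centred in the cradle, with the ramp straight ahead. I'll carry on into the tray.

Call:
{"fn": "send_rows", "kwargs": {
  "increments": [0,0,0,0.05,1,0,0.25,0,0,0,0.05,1,0,0.25,0,0,0,0.05,1,0,0.25,0,0,0,0.05,1,0,0.25,0,0,0,0.05,1,0,0.25,0,0,0,0.05,1,0,0.25,0,0,0,0.05,1,0,0.25,0,0,0,0.05,1,0,0.25,0,0,0,0.05,1,0,0.25,0,0,0,0.05,1,0,0.25,0,0,0,0.05,1,0,0.25,0,0,0,0.05,1,0,0.25,0,0,0,0.05,1,0,0.25,0,0,0,0.05,1,0,0.25,0,0,0,0.05,1,0,0.25,0,0,0,0.05,1,0,0.25,0,0,0,0.05,1,0,0.25,0,0,0,0,0.8,0,0.25,0,0,0,0,0.6,0,0.25,0,0,0,0,0.4,0,0.25]
}}

```text
time: 6.17
position: [0.5664, 0.275, 0.0145]
tool_rot: [0.707, 0.707, 0.0, 0.0]
ft_force: [-0.7, 0.1, -0.9]
grip_width: 0.0219
grip_force: 0.1
```

Call:
{"fn": "send_rows", "kwargs": {
  "increments": [0,0,0,0,0,0,0.25,0,0,0,0,-0.5,0,0.25,0,0,0,0,-1,0,0.25,0,0,0,0,-2,0,0.25,0,0,0,0,-3,0,0.25,0,0,0,0,0,3,0.25,0,0,0,0,0,4,0.25,0,0,0,0,0,4,0.25]
}}

```text
time: 6.83
position: [0.5652, 0.2064, 0.1244]
tool_rot: [0.708, 0.706, -0.002, -0.001]
ft_force: [1.6, 0.1, 0.2]
grip_width: 0.0217
grip_force: 0.0
```

```bash
python3 - <<'E'
from h import *
for n,z in(('wrist',.02),('top',.018)):
  c=cam(n)
  for k in caps(c,z):print(k)
E
```

```text
(np.int32(1169), array([256.9,  95.3]), array([0.5663, 0.2979, 0.02  ]))
(np.int32(135), array([277.8, 153. ]), array([ 0.6336, -0.1685,  0.018 ]))
(np.int32(135), array([290.8, 229.3]), array([ 0.4476, -0.2005,  0.018 ]))
(np.int32(267), array([389.7, 294.5]), array([ 0.2984, -0.4332,  0.018 ]))
```

Call:
{"fn": "send_rows", "kwargs": {
  "increments": [0,0,0,0.57,-3.55,0,0.25,0,0,0,0.57,-3.55,0,0.25,0,0,0,0.57,-3.55,0,0.25,0,0,0,0.57,-3.55,0,0.25,0,0,0,0.57,-3.55,0,0.25,0,0,0,0.57,-3.55,0,0.25,0,0,0,0.57,-3.55,0,0.25,0,0,0,0.57,-3.55,0,0.25,0,0,0,0.57,-3.55,0,0.25,0,0,0,0.57,-3.55,0,0.25,0,0,0,0.57,-3.55,0,0.25,0,0,0,0.57,-3.55,0,0.25,0,0,0,0,0,0,0.25,0,0,0,0,0,0,0.25]
}}

```text
time: 8.1
position: [0.6337, -0.2202, 0.1237]
tool_rot: [0.709, 0.705, -0.0, -0.0]
ft_force: [0.3, 1.0, 0.4]
grip_width: 0.0214
grip_force: 0.0
```

Call:
{"fn": "send_rows", "kwargs": {
  "increments": [0,0,0,0,0,-3,0.25,0,0,0,0,0,-3,0.25,0,0,0,0,0,-2,0.25,0,0,0,0,0,-1.5,0.25,0,0,0,0,0,-1,0.25,0,0,0,0,0,-0.4,0.25,0,0,0,0,0,0,0.25,0,0,0,0,0.8,0,0.25,0,0,0,0,0.7,0,0.25,0,0,0,0,0.7,0,0.25,0,0,0,0,0.7,0,0.25,0,0,0,0,0.7,0,0.25,0,0,0,-0.05,1,0,0.25,0,0,0,-0.05,1,0,0.25,0,0,0,-0.05,1,0,0.25,0,0,0,-0.05,1,0,0.25,0,0,0,-0.05,1,0,0.25,0,0,0,-0.05,1,0,0.25,0,0,0,-0.05,1,0,0.25,0,0,0,-0.05,1,0,0.25]
}}

```text
time: 9.77
position: [0.6308, -0.0999, 0.0156]
tool_rot: [0.707, 0.707, -0.0, 0.0]
ft_force: [0.7, -0.8, 0.1]
grip_width: 0.0223
grip_force: 0.2
```

```bash
python3 - <<'E'
from h import *
c=cam('wrist')
for k in caps(c):print(k)
E
```

```text
(np.int32(2634), array([255.1, 206.6]), array([ 0.6305, -0.075 ,  0.018 ]))
```

Call:
{"fn": "send_rows", "kwargs": {
  "increments": [0,0,0,-0.06,1,-0.05,0.25,0,0,0,-0.06,1,-0.05,0.25,0,0,0,-0.06,1,0,0.25,0,0,0,-0.06,1,0,0.25,0,0,0,-0.06,1,0,0.25,0,0,0,-0.06,1,0,0.25,0,0,0,-0.06,1,0,0.25,0,0,0,-0.06,1,0,0.25,0,0,0,-0.06,1,0,0.25,0,0,0,-0.06,1,0,0.25,0,0,0,-0.06,1,0,0.25,0,0,0,-0.06,1,0,0.25,0,0,0,-0.06,1,0,0.25,0,0,0,-0.06,1,0,0.25,0,0,0,-0.06,1,0,0.25,0,0,0,-0.06,1,0,0.25,0,0,0,-0.06,1,0,0.25,0,0,0,-0.06,1,0,0.25,0,0,0,-0.06,1,0,0.25,0,0,0,-0.06,1,0,0.25]
}}

```text
time: 11.48
position: [0.6188, 0.1001, 0.0145]
tool_rot: [0.707, 0.707, -0.0, -0.0]
ft_force: [0.3, -0.9, 0.6]
grip_width: 0.0215
grip_force: 0.1
```

Call:
{"fn": "send_rows", "kwargs": {
  "increments": [0,0,0,-0.06,1,0,0.25,0,0,0,-0.06,1,0,0.25,0,0,0,-0.06,1,0,0.25,0,0,0,-0.06,1,0,0.25,0,0,0,-0.06,1,0,0.25,0,0,0,-0.06,1,0,0.25,0,0,0,-0.06,1,0,0.25,0,0,0,-0.06,1,0,0.25,0,0,0,-0.06,1,0,0.25,0,0,0,-0.06,1,0,0.25,0,0,0,0,0.7,0,0.25,0,0,0,0,0.4,0,0.25,0,0,0,0,0,0,0.25,0,0,0,0,-0.5,0,0.25,0,0,0,0,-1,0,0.25,0,0,0,0,-2,0,0.25,0,0,0,0,-3,0,0.25,0,0,0,0,0,3,0.25,0,0,0,0,0,4,0.25,0,0,0,0,0,4,0.25]
}}

```text
time: 13.15
position: [0.6117, 0.1424, 0.1243]
tool_rot: [0.708, 0.706, -0.002, -0.001]
ft_force: [0.7, -0.1, -0.1]
grip_width: 0.0219
grip_force: 0.0
```

```bash
python3 - <<'E'
from h import *
for n,z in(('wrist',.02),('top',.018)):
  c=cam(n)
  for k in caps(c,z):print(k)
print(robot.get_obs()['position'])
# bottle: points by depth near right side, above 60mm
R=np.array(c['R']);d=c['range_z'];v,u=np.nonzero(d>0)
p=cv2.undistortPoints(np.c_[u,v].astype(float).reshape(-1,1,2),c['K'],np.array(c['dist_coeffs'])).reshape(-1,2)
P=(np.c_[p,np.ones(len(p))]*d[v,u][:,None]-np.array(c['t']))@R
s=(P[:,2]>.04)&(P[:,1]<-.28)&(P[:,1]>-.6)&(P[:,0]>.2)&(P[:,0]<.45)
print(np.percentile(P[s],[0,2,50,98,100],axis=0).round(3))
E
```

```text
(np.int32(1483), array([202.3,  18.6]), array([0.5673, 0.2942, 0.02  ]))
(np.int32(1167), array([256.7,  94.9]), array([0.6126, 0.2343, 0.02  ]))
(np.int32(134), array([290.8, 229.3]), array([ 0.4476, -0.2004,  0.018 ]))
(np.int32(271), array([389.4, 294.5]), array([ 0.2985, -0.4324,  0.018 ]))
[0.61801949 0.14348335 0.13156838]
[[ 0.285 -0.423  0.04 ]
 [ 0.292 -0.404  0.047]
 [ 0.329 -0.358  0.148]
 [ 0.358 -0.336  0.252]
 [ 0.359 -0.334  0.256]]
```

Call:
{"fn": "send_rows", "kwargs": {
  "increments": [0,0,-0.014,-1.425,-3.25,0,0.25,0,0,-0.014,-1.425,-3.25,0,0.25,0,0,-0.014,-1.425,-3.25,0,0.25,0,0,-0.014,-1.425,-3.25,0,0.25,0,0,-0.014,-1.425,-3.25,0,0.25,0,0,-0.014,-1.425,-3.25,0,0.25,0,0,-0.014,-1.425,-3.25,0,0.25,0,0,-0.014,-1.425,-3.25,0,0.25,0,0,-0.014,-1.425,-3.25,0,0.25,0,0,-0.014,-1.425,-3.25,0,0.25,0,0,-0.014,-1.425,-3.25,0,0.25,0,0,-0.014,-1.425,-3.25,0,0.25,0,0,0,0,0,0,0.25,0,0,0,0,0,0,0.25,0,0,0,0,0,0,0.25]
}}

```text
time: 14.5
position: [0.4409, -0.2449, 0.1242]
tool_rot: [0.765, 0.645, 0.0, -0.001]
ft_force: [-0.3, 0.2, 0.5]
grip_width: 0.0217
grip_force: 0.0
```

```bash
python3 - <<'E'
from h import *
c=cam('wrist')
for k in caps(c):print(k)
print(robot.get_obs()['position'])
E
```

```text
(np.int32(1003), array([254., 146.]), array([ 0.4472, -0.1996,  0.018 ]))
[ 0.44122717 -0.24410104  0.12424354]
```

Call:
{"fn": "send_rows", "kwargs": {
  "increments": [0,0,0,-0.2,-0.5,-3,0.25,0,0,0,0,0,-3,0.25,0,0,0,0,0,-2,0.25,0,0,0,0,0,-1.5,0.25,0,0,0,0,0,-1,0.25,0,0,0,0,0,-0.5,0.25,0,0,0,0,0,0,0.25,0,0,0,0.12,0.7,0,0.25,0,0,0,0.12,0.7,0,0.25,0,0,0,0.12,0.7,0,0.25,0,0,0,0.12,0.7,0,0.25,0,0,0,0.12,0.7,0,0.25,0,0,0,0.17,1,0,0.25,0,0,0,0.17,1,0,0.25,0,0,0,0.17,1,0,0.25,0,0,0,0.17,1,0,0.25,0,0,0,0.17,1,0,0.25,0,0,0,0.17,1,0,0.25,0,0,0,0.17,1,0,0.25,0,0,0,0.17,1,0,0.25]
}}

```text
time: 16.22
position: [0.4596, -0.1338, 0.0145]
tool_rot: [0.764, 0.645, -0.0, -0.0]
ft_force: [0.1, 0.6, 1.0]
grip_width: 0.0217
grip_force: 0.2
```

Call:
{"fn": "send_rows", "kwargs": {
  "increments": [0,0,0,0.17,1,0,0.25,0,0,0,0.17,1,0,0.25,0,0,0,0.17,1,0,0.25,0,0,0,0.17,1,0,0.25,0,0,0,0.17,1,0,0.25,0,0,0,0.17,1,0,0.25,0,0,0,0.17,1,0,0.25,0,0,0,0.17,1,0,0.25,0,0,0,0.17,1,0,0.25,0,0,0,0.17,1,0,0.25,0,0,0,0.17,1,0,0.25,0,0,0,0.17,1,0,0.25,0,0,0,0.17,1,0,0.25,0,0,0,0.17,1,0,0.25,0,0,0,0.17,1,0,0.25]
}}

```text
time: 17.47
position: [0.4851, 0.0161, 0.0146]
tool_rot: [0.764, 0.645, 0.0, 0.0]
ft_force: [0.1, -0.8, -0.0]
grip_width: 0.0222
grip_force: 0.2
```

```bash
python3 - <<'E'
from h import *
c=cam('wrist');save(c,'w3.png')
for k in caps(c):print(k)
E
```

```text
(np.int32(2678), array([255.1, 207.1]), array([0.489 , 0.0406, 0.018 ]))
```

View pics/w3.png

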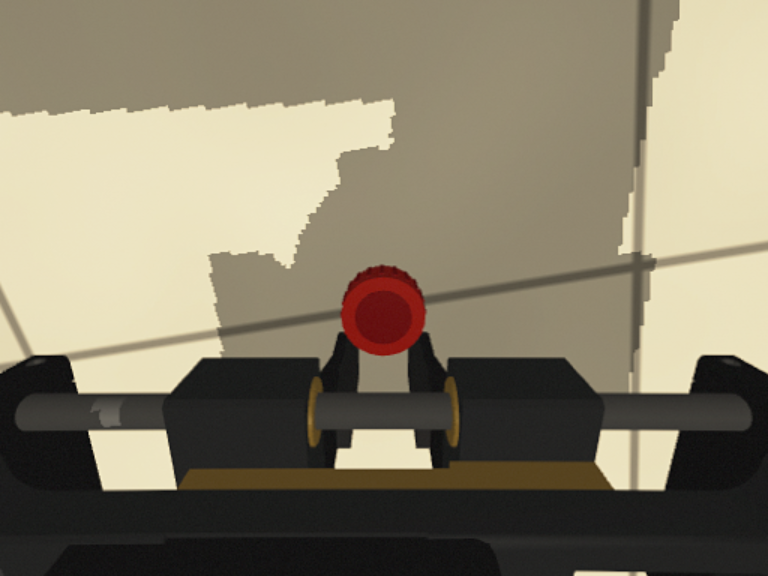

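The cap sits at (384,315), centred in the cradle. I'll steer slightly further from the tray's near wall while finishing the push.

Call:
{"fn": "send_rows", "kwargs": {
  "increments": [0,0,0,0.26,1,0,0.25,0,0,0,0.26,1,0,0.25,0,0,0,0.26,1,0,0.25,0,0,0,0.26,1,0,0.25,0,0,0,0.26,1,0,0.25,0,0,0,0.26,1,0,0.25,0,0,0,0.26,1,0,0.25,0,0,0,0.26,1,0,0.25,0,0,0,0.26,1,0,0.25,0,0,0,0.26,1,0,0.25,0,0,0,0.13,1,0,0.25,0,0,0,0.13,1,0,0.25,0,0,0,0.13,1,0,0.25,0,0,0,0.13,1,0,0.25,0,0,0,0.13,1,0,0.25,0,0,0,0.13,1,0,0.25,0,0,0,0.13,1,0,0.25,0,0,0,0.13,1,0,0.25,0,0,0,0.13,1,0,0.25,0,0,0,0.1,0.6,0,0.25]
}}

```text
time: 19.18
position: [0.5238, 0.2125, 0.0146]
tool_rot: [0.764, 0.646, 0.0, 0.0]
ft_force: [-0.0, -0.1, -0.5]
grip_width: 0.0217
grip_force: 0.1
```

Call:
{"fn": "send_rows", "kwargs": {
  "increments": [0,0,0,0,0.3,0,0.25,0,0,0,0,0,0,0.25,0,0,0,-0.08,-0.5,0,0.25,0,0,0,-0.17,-1,0,0.25,0,0,0,-0.2,-2,0,0.25,0,0,0,0,-3,0,0.25,0,0,0,0,0,3,0.25,0,0,0,0,0,4,0.25,0,0,0,0,0,4,0.25,0,0,0,0,-3,4,0.25,0,0,0,0,-3,0,0.25,0,0,0,0,0,0,0.25,0,0,0,0,0,0,0.25,0,0,0,0,0,0,0.25]
}}

```text
time: 20.35
position: [0.5182, 0.0933, 0.1574]
tool_rot: [0.765, 0.644, -0.001, -0.001]
ft_force: [-0.4, 0.5, 0.3]
grip_width: 0.0219
grip_force: 0.0
```

```bash
python3 - <<'E'
from h import *
c=cam('wrist');save(c,'w4.png')
for k in caps(c,.02):print(k)
save(cam('scene'),'s4.png')
E
```

```text
(np.int32(1317), array([326.8,  27.1]), array([0.6107, 0.2331, 0.02  ]))
(np.int32(1155), array([240.1,  40. ]), array([0.5276, 0.2365, 0.02  ]))
```

View pics/w4.png

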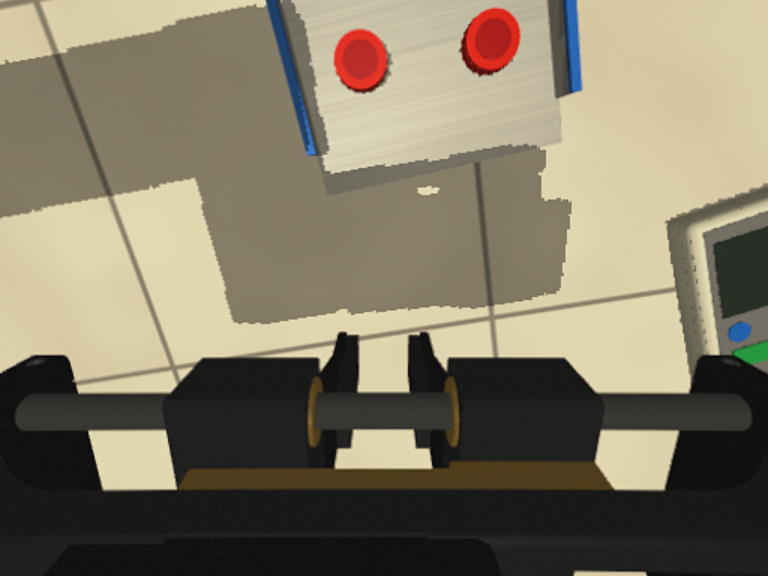

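View pics/s4.png

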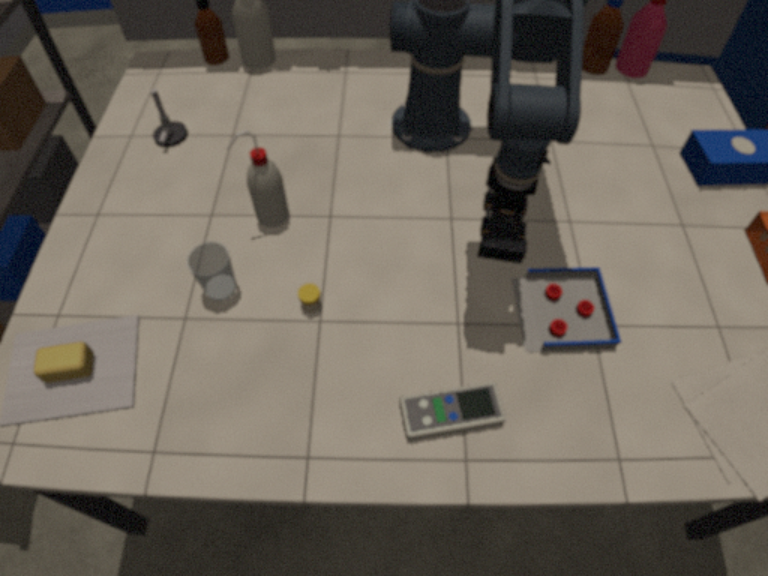

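The scene view shows all three caps flat in the tray, at (553,292), (586,308) and (558,328). Each sits about 45 mm behind the floor's front edge or more, well past the 12 mm needed. The bystanders are where they were and the arm is clear.

```bash
python3 -c "
from rig import robot
print(robot.hand_in())"
```

```text
the job is handed in; nothing more can be done
None
```

I swept all three caps into the tray, where they lie flat with the jar, bottle, beaker and meter unmoved, and handed the job in at about 20 s; the hand-in returned no verdict.

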